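# Centre a specimen mount in the V of a bench thickness gauge and close it with the ratchet

### The arm

A 6-joint arm with a two-finger parallel gripper is mounted at the origin on the work surface. World frame = base frame: x ahead of the robot, y to its left, z up, the work surface at z = 0. Lengths are in m, angles in degrees, forces in N, time in s.
With the tool pointing down it reaches from about 0.35 to 0.775 m from the base axis. Payload 7.3 kg.
Tool frame: the origin (TCP) lies midway between the tips of the shut fingers; the grasp point (between the pads) lies 19 mm behind it; z points along the fingers, y is the line along which they close (so a half turn about z gives the same grasp; the last joint's range is limited). The gripper opens to 92 mm and grips with 3 to 60 N. Pads are 19 mm wide; open, the fingers measure 130 mm over their backs; the gripper's body (75 mm by 190 mm) begins 47 mm behind the grasp point.
Start: joints at [58.27, 19.595, 87.324, -0, 73.075, -8.365], TCP at [0.208, 0.482, 0.227] pointing down, gripper open.
Joint ranges: [-145.02, 145.02], [-44.19, 115.74], [2.07, 154.8], [-57.11, 237.11], [16.16, 152.29], [-177.93, 177.93]. Speed limits (degrees/s): [147.25, 147.25, 180, 180, 180, 180].

### API

Orientations are given as a 3x3 rotation matrix whose columns are the frame's x, y, z axes.
In Python, from workcell import monitor, eyes, order gives the robot as it stands. The module is installed in compiled form; this text tells all that it offers.
- The arm moves only by the tool step_arm, never from a script. Its arguments are lists of equal length, an entry for each row: "delta_rot": the turn, a rotation vector about the tool's x, y, z in rad, a list of three; "dp": the shift along the tool's x, y, z in m, a list of three; "jaw": the finger opening in m, from 0 to 0.0918. In form: {"delta_rot": [[wx, wy, wz], ...], "dp": [[dx, dy, dz], ...], "jaw": [jaw, ...]}. A call has 1 to 12 rows; each row shifts and turns the commanded pose from where the row before left it, along the tool's axes as they then stand; what a row does not reach is not made up. A row lasts 1/10 s, in which the tool goes at most 50 mm and 8.59 degrees, less where a joint would pass 70% of its speed; a pose out of reach is approached as far as the arm can. A call with a gripper value outside its range is refused whole. The fingers move at their own pace and stop on an object; "grip_force" is the grip in N (left out, the last holds). Time passes only in rows, so rows that do not move let the fingers close. It gives the time, the measured TCP pose, the force, the opening and the grip force at its end, in the units of the state.
- monitor.state(): the state, without advancing time (a new reading comes with each control period).
- eyes.capture(name): name is "side" or "top"; returns (picture, depth): 400x640x3 uint8, red, green, blue; 400x640 float32, m along the optical axis (not along the pixel's ray), 0 where there is no reading.
- eyes.camera_params(name): a dict with "intrinsics" (3x3 intrinsics, pixels), "origin" and "orientation" of the camera in the world. Camera axes: x right, y down, z forward; pixel columns grow to the right and rows downward; lengths in m; the calibration is good to about 2 mm. A picture is of the moment at which its call begins. camera_params takes no time and is no camera call.
- order.finish_job(): hands the job in; it is judged then, once.
The state is a dict: "t": time; "joint_pos": joint angles; "joint_vel": joint speeds; "effort": joint torques, N m; "eef_pos": TCP position; "eef_rot": TCP orientation; "force": force on the tool from outside, world axes, zero at the start; "wrist_torque": the same for the moment, N m; "opening": opening from 0.0 (shut) to 1.0 (fully open); "grip_force": force on a finger pad.
Only numpy, scipy, OpenCV 4.12 (cv2) and the standard library are available. Lean on these libraries where they do the work, as an engineer would, in place of code of your own. Each camera call takes 0.05 s, during which the arm holds its last target. There are 200 camera calls.

### The job

Measure the large round specimen mount that stands on the gauge's steel plate: slide it along the plate into the V guides until it rests against both of them, under the spindle. Then bring the spindle down on it by turning the ratchet knob on top clockwise (seen from above) until the ratchet slips and clicks, and stop before it has slipped half a turn; do not force the spindle down by the thimble. Leave the mount clamped there, and leave the small mount, the lens cap, the mug and the wooden case where they are.

Things in the scene. Friction and masses are not known exactly. Their poses are not given: they have to be found in the camera images.
- seat (a point): Point on top of the gauge's fixed steel plate, 30 mm above the bench, exactly below the spindle: a 50 mm disc that touches both V guides has its axis here. Frame: x points into the V (the way to push), y left, z up. The plate spans x = -140 to +60 and y = -125 to +85 mm from here.
- v_apex (a point): Point on the plate where the inner faces of the V guides would meet, 50 mm beyond the seat along its x; same axes. The guides are two dark steel bars 76 mm long, 14 mm thick, 14 mm high, at 30 degrees either side of x (60 degree V, open to -x, mouth 100 mm wide); inner faces on x = -1.73 |y| from here for |y| = 12 to 50 mm.
- cross_arm (a point): Middle of the white arm that carries the spindle, 42 mm right (-y) of the spindle's axis, 122 mm above the bench; seat's axes. Arm 34 wide (x), 26 high, from y = -56 to +56 mm of here, on a column 42 x 36 mm at its right (-y) end; a boss 33 mm in diameter, 102 to 132 mm above the bench, holds the spindle; a readout on the arm, 36 mm wide, tops out at 150 mm.
- mount: Large specimen mount: a dark resin disc with a bright metal inset in its top face, 50 mm in diameter, 25 mm high, about 90 g, standing on the plate in front of the V. Origin at the centre of its underside, z up. Its polished resin is slippery (friction about 0.3): a light push slides it over the plate and along the guides.
- spindle: Bright measuring spindle, 8 mm in diameter with a domed tip, above the seat. Origin at its tip, which starts 2 to 4.2 mm above the height of the mount's top. It moves only up and down, driven by the thimble: 10 mm down for each full clockwise turn (1.59 mm per rad).
- thimble (a joint): Angle of the micrometer thimble (steel sleeve, 17 mm in diameter, 26 mm long, under the ratchet knob), rad; grows clockwise seen from above, lowering the spindle. It starts between 0.5 and 1.9 and stays where it is left; the tip meets the seated mount at about 3.15, the ratchet slips from about 3.7; let go, it springs back some 0.2 rad, the spindle still pressing.
- ratchet_grip (a point): Centre of the ratchet knob: black ribbed cylinder 20 mm in diameter, 30 mm high, on top of the thimble, on the vertical axis through the seat; top 193 mm above the bench, this point 178 mm. Held by its sides and turned clockwise it carries the thimble along until the spindle presses the mount with about 9 N; then it slips (about 0.02 N m) while the thimble stands still.
- ratchet (a joint): Slip of the ratchet knob relative to the thimble, rad; 0 at the start, grows only when the knob is turned on clockwise with the spindle stopped (each 20 degrees, 0.35 rad, of slip is one click).
- small_mount: Bystander: a smaller dark resin disc, 30 mm in diameter, 18 mm high, on the bench left of the gauge. Origin at the centre of its underside.
- lens_cap: Bystander: black lens cap, 54 mm in diameter, 14 mm high, on the bench right of the gauge. Origin at the centre of its underside.
- mug: Bystander: white mug, 76 mm in diameter, 90 mm high, on the bench right of the gauge. Origin at the centre of its underside.
- block_case: Bystander: closed wooden gauge-block case, 60 x 90 x 24 mm, on the bench left of the gauge. Origin at the centre of its underside.
Not all that is in view belongs to the job. What is shaped like the mount but pink or red is not meant.

How it is judged (in metres and radians):
On the way, in this order (a step that is already met when the one before it is completed fails the run):
1. the mount stands in the V, against both guides, flat on the plate, the spindle not yet on it (distance between mount and seat below 0.003 m and contact force between spindle and mount below 0.2 N), for 0.2 s.
2. the ratchet slips with the spindle down on the mount (value of joint ratchet above 0.3 rad and contact force between spindle and mount above 1 N), for 0.1 s.
At the end, for the whole second after the job is handed in: The large mount stands still and flat in the V, its axis within 3 mm of the seat (so against both guides), the spindle rests on it with more than 1 N, and the ratchet has slipped by at least one click (0.3 rad) and less than half a turn (3.2 rad) (all of step 2 and distance between mount and seat below 0.003 m and angle between mount's own z axis and vertical below 0.03 rad and value of joint ratchet below 3.2 rad and linear speed of mount below 0.005 m/s); the robot touches nothing.
It fails at once if the ratchet is slipped by more than half a turn (value of joint ratchet above 3.2 rad).
It fails at once if the spindle is forced on the mount with more than 20 N (contact force between spindle and mount above 20 N).
It fails at once if the mount is tipped over (angle between mount's own z axis and vertical above 0.5 rad).
It fails at once if a bystander is moved by more than 20 mm (distance of any of small_mount, lens_cap, mug, block_case from where it was at the start of the episode above 0.02 m).
It also fails if it takes over 72 s, if anything falls off the work surface, if the arm or the gripper's body presses on something with over 40 N, if the wrist force passes 120 N, or if a joint passes its speed limit or range.

## Working session

There is one attempt and no reset: what is moved stays moved. The work goes in short steps, Python scripts to look and compute and a tool call to move; the robot and the scene stay as the last step left them, time stands still between calls to the robot, and variables do not carry over. Pictures are saved under pics/ and viewed, at most 10 in all, crops included, and the job is handed in when it is done.

Besides the shell and the picture viewer there is one more tool, called in YAML: its name, and indented under it one key for each argument. step_arm: Moves the arm, as the interface text tells. Its arguments: {"type":"object","properties":{"delta_rot":{"type":"array","items":{"type":"array","items":{"type":"number"}}},"dp":{"type":"array","items":{"type":"array","items":{"type":"number"}}},"jaw":{"type":"array","items":{"type":"number"}},"grip_force":{"type":"number"}},"required":["delta_rot","dp","jaw"]}

```bash
mkdir -p pics
cat > h.py <<'E'
import numpy as np, cv2
from workcell import monitor, eyes, order
def cap(n,f=None):
    im,d=eyes.capture(n)
    if f: cv2.imwrite('pics/'+f,im[:,:,::-1])
    return im,d
def cloud(n,d):
    p=eyes.camera_params(n);K=np.array(p['intrinsics']);R=np.array(p['orientation']);o=np.array(p['origin'])
    v,u=np.mgrid[:d.shape[0],:d.shape[1]]
    c=np.stack([(u-K[0,2])/K[0,0]*d,(v-K[1,2])/K[1,1]*d,d],-1)
    return c@R.T+o
E
python3 - <<'E'
from h import *
for n in('top','side'):
    im,d=cap(n,n+'1.png');np.save(n+'.npy',cloud(n,d));p=eyes.camera_params(n);print(n,p,(d>0).mean())
s=monitor.state();print(s)
E
```

```text
top {'intrinsics': array([[429.12475592,   0.        , 319.52684037],
       [  0.        , 429.12475592, 200.30093232],
       [  0.        ,   0.        ,   1.        ]]), 'origin': array([ 0.43799247, -0.01754629,  1.03493128]), 'orientation': array([[-0.01999224, -0.98232227,  0.18612702],
       [-0.99914904,  0.02634745,  0.03173348],
       [-0.03607648, -0.18533421, -0.9820131 ]])} 0.99594921875
side {'intrinsics': array([[399.80294534,   0.        , 324.25232084],
       [  0.        , 399.80294534, 195.1891307 ],
       [  0.        ,   0.        ,   1.        ]]), 'origin': array([0.44215531, 0.56257758, 0.58682845]), 'orientation': array([[-0.95944257, -0.17959702,  0.2172898 ],
       [-0.28182663,  0.59300388, -0.75426796],
       [ 0.00661058, -0.78491484, -0.61956839]])} 0.99620703125
{'t': 0.1, 'joint_pos': array([ 5.82707335e+01,  1.96301229e+01,  8.73721319e+01, -9.01520700e-04,
        7.30732653e+01, -8.36487980e+00]), 'joint_vel': array([ 0.04305364, -0.02193149, -0.21285408,  0.087082  , -0.09315153,
        0.00338805]), 'effort': array([ 1.57420240e-03, -4.32005560e+01, -2.44693476e+01,  7.19637168e-02,
        5.27219230e-02, -6.05649188e-05]), 'eef_pos': array([0.20799364, 0.48164991, 0.2261332 ]), 'eef_rot': array([[-9.18003064e-01,  3.96572707e-01, -6.80380175e-04],
       [ 3.96573251e-01,  9.18002386e-01, -1.12899448e-03],
       [ 1.76862227e-04, -1.30624097e-03, -9.99999131e-01]]), 'force': array([-0.41539139,  0.6480984 , -0.13917963]), 'wrist_torque': array([-0.00185734, -0.04440547,  0.00018995]), 'grip_force': 0.0, 'opening': 0.9983355488078174}
```

View pics/top1.png

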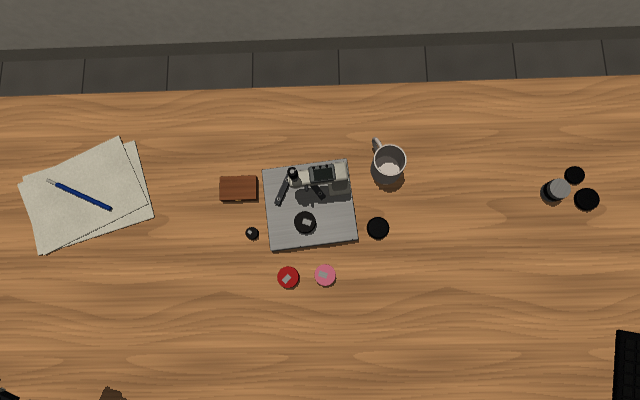

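View pics/side1.png

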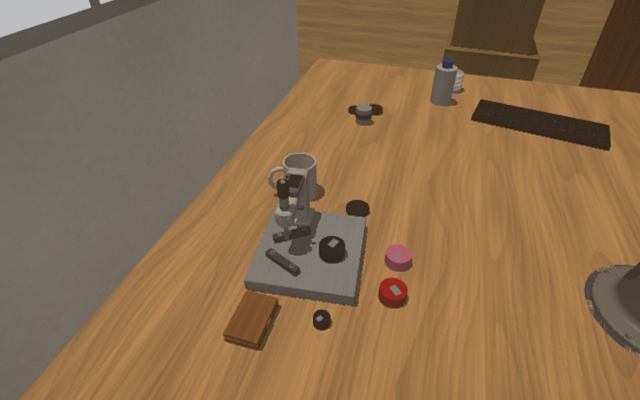

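The top view shows the plate at (262-358, 160-252), the knob at about (292,174), the mount at (305,222), and the pink and red decoys at (325,275) and (288,277). The side view agrees, with the mount at (332,248) and the knob at (283,188). Next I'll measure them.

Run:
```python
from h import *
for n in('top','side'):
    P=np.load(n+'.npy').reshape(-1,3)
    m=(abs(P[:,0]-.45)<.25)&(abs(P[:,1]-.03)<.2)
    P=P[m]
    z=P[:,2]
    pl=P[(z>.022)&(z<.037)&(P[:,0]>.38)]
    # plate rect
    r=cv2.minAreaRect((pl[:,:2]*1000).astype(np.float32)); print(n,'plate',r,pl[:,2].mean(),len(pl)); print(cv2.boxPoints(r))
    k=P[(z>.17)&(z<.215)]; print('knob',len(k),k.mean(0) if len(k) else 0,k.max(0) if len(k) else 0,k.min(0) if len(k) else 0)
    t=k[k[:,2]>.188]; print('knobtop',len(t),t.mean(0))
    mt=P[(abs(z-.055)<.004)]
    q=(mt[:,:2]*1000).astype(np.float32)
    # cluster
    g=np.zeros((500,400),np.uint8); ij=np.round(q-[200,-170]).astype(int); ok=(ij>=0).all(1)&(ij[:,0]<500)&(ij[:,1]<400)
    g[ij[ok,0],ij[ok,1]]=255; g=cv2.dilate(g,np.ones((5,5)))
    c=cv2.connectedComponentsWithStats(g)
    for s,ce in zip(c[2][1:],c[3][1:]):
        if s[4]>150: print('z55',ce[::-1]+[200,-170],s)
```

```text
top plate ((563.47314453125, 30.1944580078125), (399.498291015625, 272.7919006347656), 89.98030853271484) 0.02765218316428064 5711
[[ 427.00854 -169.5078 ]
 [ 699.8004  -169.60155]
 [ 699.93774  229.89671]
 [ 427.14587  229.99046]]
knob 98 [0.65775786 0.06486179 0.18843326] [0.66880532 0.07570312 0.19487335] [0.64954562 0.05507576 0.17065104]
knobtop 73 [0.65936239 0.06520563 0.1910855 ]
z55 [575.18060662  50.82582721] [ 196  349   51   54 2176]
z55 [ 677.05426357 -137.58656331] [  1 468  59  30 387]
side plate ((562.339111328125, 37.377655029296875), (385.29095458984375, 275.06121826171875), 89.9483413696289) 0.02722465401721007 7302
[[ 424.63486 -155.14374]
 [ 699.6959  -155.39175]
 [ 700.04333  229.89905]
 [ 424.9823   230.14706]]
knob 187 [0.6560612  0.0709073  0.18411691] [0.66740561 0.07842667 0.19261862] [0.64761858 0.05801558 0.17023215]
knobtop 79 [0.65716544 0.06779084 0.19083735]
z55 [573.76111595  51.96817786] [ 194  347   56   54 2294]
z55 [655.58181818 -15.02272727] [145 445  17  25 220]
z55 [ 671.6961326  -134.75690608] [ 22 466  28  13 181]
```

Run:
```python
from h import *
P=np.load('top.npy');z=P[...,2]
m=((z>.024)&(z<.036)).astype(np.uint8);m[:,:255]=0;m[:,362:]=0
n,l,s,c=cv2.connectedComponentsWithStats(m);i=1+s[1:,4].argmax();print(s[i])
q=P[l==i][:,:2]*1000
import itertools
r=cv2.minAreaRect(q.astype(np.float32));print(r);B=cv2.boxPoints(r);print(B)
# guides: z 38..50
for nm in('top','side'):
    P=np.load(nm+'.npy').reshape(-1,3)
    z=P[:,2];S=np.array([.6585,.066])
    for yaw in (0,2,4,6,8,10,12,14):
        t=np.radians(yaw);R=np.array([[np.cos(t),-np.sin(t)],[np.sin(t),np.cos(t)]])
        d=(P[:,:2]-S)@R*1000
        pl=(z>.026)&(z<.034)&(d[:,0]>-160)&(d[:,0]<80)&(d[:,1]>-145)&(d[:,1]<105)
        print(nm,yaw,np.percentile(d[pl],[.5,99.5],axis=0).round(1).tolist())
```

```text
[ 262  166   97   85 4819]
((621.5150146484375, 41.07862854003906), (199.16455078125, 210.02279663085938), 6.075367450714111)
[[511.37796  134.96078 ]
 [533.60614  -73.882416]
 [731.6521   -52.803528]
 [709.4239   156.03967 ]]
top 0 [[-141.4, -133.5], [66.8, 84.5]]
top 2 [[-140.1, -130.2], [64.0, 83.2]]
top 4 [[-138.5, -126.8], [61.2, 82.4]]
top 6 [[-138.2, -124.4], [59.3, 82.8]]
top 8 [[-139.8, -123.3], [59.5, 84.8]]
top 10 [[-142.7, -122.5], [61.0, 88.4]]
top 12 [[-145.6, -122.1], [62.8, 91.8]]
top 14 [[-148.3, -122.3], [64.4, 95.5]]
side 0 [[-143.2, -130.8], [63.4, 86.7]]
side 2 [[-141.4, -127.3], [61.2, 85.7]]
side 4 [[-139.9, -124.2], [59.1, 84.8]]
side 6 [[-139.0, -121.4], [57.8, 84.9]]
side 8 [[-140.0, -118.3], [58.1, 87.2]]
side 10 [[-142.2, -115.8], [59.5, 91.0]]
side 12 [[-145.3, -113.7], [61.5, 94.5]]
side 14 [[-147.6, -111.5], [63.3, 98.1]]
```

step_arm:
  delta_rot:
    - [0,0,0]
    - [0,0,0]
    - [0,0,0]
    - [0,0,0]
    - [0,0,0]
    - [0,0,0]
    - [0,0,0]
    - [0,0,0]
    - [0,0,0]
    - [0,0,0]
    - [0,0,0]
    - [0,0,0]
  dp:
    - [-0.0379,-0.0231,0]
    - [-0.0379,-0.0231,0]
    - [-0.0379,-0.0231,0]
    - [-0.0379,-0.0231,0]
    - [-0.0379,-0.0231,0]
    - [-0.0379,-0.0231,0]
    - [-0.0379,-0.0231,0]
    - [-0.0379,-0.0231,0]
    - [-0.0379,-0.0231,0]
    - [-0.0379,-0.0231,0]
    - [-0.0379,-0.0231,0]
    - [-0.0379,-0.0231,0]
  jaw: [0,0,0,0,0,0,0,0,0,0,0,0]
  grip_force: 10

```text
t: 1.3
eef_pos: [0.5163, 0.0454, 0.2264]
eef_rot: [[-0.918, 0.397, -0.001], [0.397, 0.918, 0.0], [0.001, 0.0, -1.0]]
force: [-0.0, 0.2, 0.3]
opening: 0.022
grip_force: 0.0
```

step_arm:
  delta_rot:
    - [0,0,-0.1288]
    - [0,0,-0.1288]
    - [0,0,-0.1288]
    - [0,0,-0.1288]
    - [0,-0.1375,0]
    - [0,-0.1375,0]
    - [0,-0.1375,0]
    - [0,-0.1375,0]
    - [0,0,0]
    - [0,0,0]
  dp:
    - [0,0,0]
    - [0,0,0]
    - [0,0,0]
    - [0,0,0]
    - [0,0,0]
    - [0,0,0]
    - [0,0,0]
    - [0,0,0]
    - [0,0,0]
    - [0,0,0]
  jaw: [0,0,0,0,0,0,0,0,0,0]

```text
t: 2.3
eef_pos: [0.5159, 0.0471, 0.2272]
eef_rot: [[-0.849, -0.107, 0.518], [-0.091, 0.994, 0.056], [-0.521, 0.001, -0.854]]
force: [-0.3, 0.6, 0.7]
opening: 0.007
grip_force: 0.0
```

```bash
cat >> h.py <<'E'
S=np.array([.659,.0655,.03]);t=np.radians(6.08)
Rs=np.array([[np.cos(t),-np.sin(t),0],[np.sin(t),np.cos(t),0],[0,0,1]])
def show():
    s=monitor.state();print('t',s['t'],'p',s['eef_pos'].round(4),'seatframe mm',((s['eef_pos']-S)@Rs*1000).round(1),'j',s['joint_pos'].round(1),'F',(s['force']@Rs).round(2),'T',s['wrist_torque'].round(3),s['opening'],s['grip_force']);print((Rs.T@s['eef_rot']).round(3));return s
def tool(d): # seat-frame mm -> tool axes m
    print('tool',(monitor.state()['eef_rot'].T@Rs@np.array(d)/1000).round(4))
E
python3 -c "
from h import *
show();tool([0,0,-100]);tool([100,0,0]);tool([0,100,0])"
```

```text
t 2.3 p [0.5159 0.0471 0.2272] seatframe mm [-144.2   -3.2  197.2] j [  -7.8    4.3  115.5   14.4   30.4 -114.4] F [-0.23  0.66  0.73] T [-0.038  0.263 -0.041] 0.006924492922817243 0.0
[[-0.854 -0.001  0.521]
 [-0.001  1.     0.001]
 [-0.521  0.001 -0.854]]
tool [ 0.0521 -0.0001  0.0854]
tool [-0.0854 -0.0001  0.0521]
tool [-0.0001  0.1     0.0001]
```

step_arm:
  delta_rot:
    - [0,0,0]
    - [0,0,0]
    - [0,0,0]
    - [0,0,0]
    - [0,0,0]
    - [0,0,0]
    - [0,0,0]
    - [0,0,0]
  dp:
    - [0.0163,0,0.0267]
    - [0.0163,0,0.0267]
    - [0.0163,0,0.0267]
    - [0.0163,0,0.0267]
    - [0.0163,0,0.0267]
    - [0.0163,0,0.0267]
    - [0,0,0]
    - [0,0,0]
  jaw: [0,0,0,0,0,0,0,0]

```text
t: 3.1
eef_pos: [0.525, 0.0291, 0.0863]
eef_rot: [[-0.875, -0.137, 0.464], [-0.095, 0.989, 0.111], [-0.474, 0.053, -0.879]]
force: [-0.8, -0.4, -0.0]
opening: 0.004
grip_force: 0.0
```

```bash
python3 -c "
from h import *
show();cap('side','side2.png')
im=cv2.imread('pics/side2.png')[120:340,200:460];cv2.imwrite('pics/side2c.png',cv2.resize(im,None,fx=2.5,fy=2.5))"
```

```text
t 3.1 p [0.525  0.0291 0.0863] seatframe mm [-137.1  -22.    56.3] j [ -12.6   20.6  122.3   48.1   16.4 -153.8] F [-0.82 -0.36 -0.02] T [-0.042  0.34   0.032] 0.003925277364939653 0.0
[[-0.881 -0.031  0.473]
 [-0.002  0.998  0.061]
 [-0.474  0.053 -0.879]]
```

View pics/side2c.png

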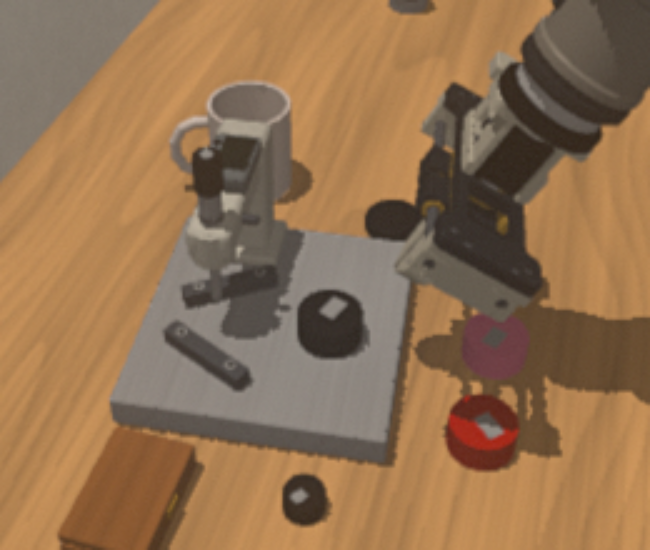

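The side view shows the arm held short, above the plate edge, because joint 5 is at its limit. I'll fit the arm model to see what tilt is reachable near the seat.

```bash
cat >> h.py <<'E'
from scipy.spatial.transform import Rotation as Ro
def rt(a,yaw=0): # wanted tool orientation (world), tilt a deg, extra yaw deg
    a=np.radians(a);c,s=np.cos(a),np.sin(a)
    return Rs@Ro.from_euler('z',yaw,degrees=True).as_matrix()@np.array([[-c,0,s],[0,1,0],[-s,0,-c]])
def turn(a,yaw=0):
    R=monitor.state()['eef_rot'];print('rotvec',Ro.from_matrix(R.T@rt(a,yaw)).as_rotvec().round(4))
E
python3 - <<'E'
from h import *
from scipy.optimize import least_squares
s=monitor.state()
D=[([58.27,19.63,87.37,0,73.073,-8.365],[.20799,.48165,.22613]),([-7.8,4.3,115.5,14.4,30.4,-114.4],[.5159,.0471,.2272]),(s['joint_pos'],s['eef_pos'])]
def rz(q):return Ro.from_euler('z',q,degrees=True).as_matrix()
def ry(q):return Ro.from_euler('y',q,degrees=True).as_matrix()
def fk(j,g):
    a1,h,L1,e,L2,d,T=g
    R=rz(j[0]);p=R@[a1,0,h]
    R=R@ry(j[1]);p=p+R@[0,0,L1]
    R=R@ry(j[2]);p=p+R@[e,d,L2]
    R=R@rz(j[3])@ry(j[4]);p=p+R@[0,0,T]
    R=R@rz(j[5]); return p,R
for j,p in D:print(fk(j,[0,.3,.4,0,.4,.08,.3])[1].round(3).tolist())
print(s['eef_rot'].round(3).tolist())
f=lambda g:np.concatenate([fk(j,g)[0]-p for j,p in D])
r=least_squares(f,[0,.3,.4,0,.4,.08,.3]);print(r.x.round(4),abs(r.fun).max())
g=r.x
for x,z,a in [(-34,9,20),(-34,9,25),(-34,9,30),(-60,9,20),(-60,9,25),(-120,9,10),(-120,9,15),(-140,9,0),(-140,9,10)]:
    P=S+Rs@np.array([x,-2,z])/1000;W=rt(a)
    def c(j):
        p,R=fk(j,g);M=M0
        return np.concatenate([(p-P)*10,(R@M-W).ravel()])
    M0=fk(s['joint_pos'],g)[1].T@s['eef_rot']
    q=least_squares(c,s['joint_pos']*[1,1,1,.3,2,1]);print(x,z,a,q.x.round(1),abs(q.fun).max().round(4))
E
```

```text
[[-0.397, -0.918, -0.001], [-0.918, 0.397, -0.001], [0.001, 0.0, -1.0]]
[[0.106, -0.849, 0.517], [-0.994, -0.09, 0.056], [-0.001, -0.52, -0.854]]
[[0.137, -0.875, 0.464], [-0.989, -0.096, 0.111], [-0.052, -0.475, -0.879]]
[[-0.875, -0.137, 0.464], [-0.096, 0.989, 0.111], [-0.475, 0.052, -0.879]]
[-5.000e-04  2.227e-01  5.072e-01  4.670e-02  3.798e-01  7.640e-02
  3.185e-01] 0.00015609099387692282
-34 9 20 [  -3.1   33.9  101.9    7.6   24.6 -105.5] 0.0
-34 9 25 [  -3.6   33.2  106.4   14.7   16.2 -113. ] 0.0
-34 9 30 [  -4.1   32.9  110.7   37.1    8.4 -135.6] 0.0
-60 9 20 [  -3.6   32.1  106.1    8.7   22.3 -107.2] 0.0
-60 9 25 [  -4.1   31.4  110.5   18.    14.1 -116.7] 0.0
-120 9 10 [  -3.7   30.2  106.5    3.1   33.5 -102.2] 0.0
-120 9 15 [  -4.3   28.8  111.     6.2   25.5 -105.7] 0.0
-140 9 0 [ -3.1  32.4 100.7   0.   46.9 -99.1] 0.0
-140 9 10 [  -4.2   28.7  109.6    3.4   31.9 -102.9] 0.0
```

```bash
python3 -c "
from h import *
turn(15)
W=rt(15)
print((W.T@Rs@np.array([-4,19,0])/1000).round(4),(W.T@Rs@np.array([0,0,-48])/1000).round(4))"
```

```text
rotvec [0.0603 0.2325 0.01  ]
[ 0.0039  0.019  -0.001 ] [0.0124 0.     0.0464]
```

step_arm:
  delta_rot:
    - [0.03,0.116,0.005]
    - [0.03,0.116,0.005]
    - [0,0,0]
    - [0,0,0]
    - [0,0,0]
    - [0,0,0]
    - [0,0,0]
  dp:
    - [0,0,0]
    - [0,0,0]
    - [0.0039,0.019,-0.001]
    - [0.0062,0,0.0232]
    - [0.0062,0,0.0232]
    - [0,0,0]
    - [0,0,0]
  jaw: [0,0,0,0,0,0,0]

```text
t: 3.85
eef_pos: [0.5254, 0.0593, 0.0427]
eef_rot: [[-0.92, -0.139, 0.365], [-0.108, 0.989, 0.105], [-0.376, 0.057, -0.925]]
force: [0.0, -0.3, -0.3]
opening: 0.008
grip_force: 0.0
```

```bash
python3 -c "
from h import *
show();turn(22)"
```

```text
t 3.85 p [0.5254 0.0593 0.0427] seatframe mm [-133.5    8.    12.7] j [  -7.1   26.5  118.9   32.2   16.3 -134.1] F [-0.03 -0.27 -0.33] T [ 0.018  0.26  -0.005] 0.008432477200313778 0.0
[[-0.927 -0.034  0.374]
 [-0.01   0.998  0.066]
 [-0.376  0.057 -0.925]]
rotvec [0.0658 0.0008 0.0101]
```

step_arm:
  delta_rot:
    - [0,0,0]
  dp:
    - [0,0,0]
  jaw: [0]

```text
t: 3.95
eef_pos: [0.5256, 0.0591, 0.0432]
eef_rot: [[-0.92, -0.139, 0.366], [-0.108, 0.989, 0.105], [-0.377, 0.057, -0.925]]
force: [0.0, 0.1, 1.1]
opening: 0.005
grip_force: 0.0
```

```bash
python3 -c "
from h import *
show();turn(12)"
```

```text
t 3.95 p [0.5256 0.0591 0.0432] seatframe mm [-133.3    7.7   13.2] j [  -7.1   26.4  119.    32.3   16.2 -134.2] F [0.05 0.11 1.08] T [-0.019  0.233  0.01 ] 0.004570596921592175 0.0
[[-0.926 -0.034  0.375]
 [-0.01   0.998  0.065]
 [-0.377  0.057 -0.925]]
rotvec [0.0644 0.1765 0.0155]
```

step_arm:
  delta_rot:
    - [0.032,0.07,0.007]
    - [0.032,0.07,0.007]
    - [0,0,0]
    - [0,0,0]
  dp:
    - [0,0,0]
    - [0,0,0]
    - [0,0,0]
    - [0,0,0]
  jaw: [0,0,0,0]

```text
t: 4.35
eef_pos: [0.525, 0.0619, 0.0422]
eef_rot: [[-0.956, -0.119, 0.268], [-0.108, 0.993, 0.053], [-0.272, 0.022, -0.962]]
force: [-1.2, -0.4, 0.3]
opening: 0.008
grip_force: 0.0
```

```bash
python3 -c "
from h import *
s=show();turn(12)
p=(s['eef_pos']-S)@Rs*1000
tool(np.array([-135,-3,9])-p)"
```

```text
t 4.35 p [0.525  0.0619 0.0422] seatframe mm [-133.6   10.6   12.2] j [  -4.1   27.4  113.6   10.2   24.  -109.5] F [-1.25 -0.3   0.3 ] T [-0.012  0.197  0.011] 0.00818924286517166 0.0
[[-0.962 -0.013  0.272]
 [-0.007  1.     0.024]
 [-0.272  0.022 -0.962]]
rotvec [0.024  0.0662 0.0074]
tool [ 0.0023 -0.0137  0.0024]
```

step_arm:
  delta_rot:
    - [0.024,0,0.007]
    - [0,0,0]
    - [0,0,0]
    - [0,0,0]
    - [0,0,0]
    - [0,0,0]
    - [0,0,0]
    - [0,0,0]
    - [0,0,0]
    - [0,0,0]
    - [0,0,0]
  dp:
    - [0.0023,-0.0137,0.0024]
    - [0,0,0]
    - [-0.0077,0,0.0021]
    - [-0.0077,0,0.0021]
    - [-0.0077,0,0.0021]
    - [-0.0077,0,0.0021]
    - [-0.0077,0,0.0021]
    - [-0.0077,0,0.0021]
    - [-0.0077,0,0.0021]
    - [-0.0077,0,0.0021]
    - [0,0,0]
  jaw: [0,0,0,0,0,0,0,0,0,0,0]

```text
t: 5.45
eef_pos: [0.5894, 0.0544, 0.0387]
eef_rot: [[-0.957, -0.104, 0.269], [-0.1, 0.995, 0.028], [-0.271, -0.0, -0.963]]
force: [0.0, -1.1, 0.4]
opening: 0.003
grip_force: 0.0
```

```bash
python3 -c "
from h import *
s=show();turn(21)
p=(s['eef_pos']-S)@Rs*1000
tool(np.array([-70,-3,9])-p)
im,d=cap('top','top2.png');im=cv2.imread('pics/top2.png')[140:270,240:400];cv2.imwrite('pics/top2c.png',cv2.resize(im,None,fx=4,fy=4))
print((rt(21).T@Rs@[1,0,0]).round(4))"
```

```text
t 5.45 p [0.5894 0.0544 0.0387] seatframe mm [-70.3  -3.6   8.7] j [  -3.5   32.3  103.8    5.3   28.5 -103.8] F [-0.07 -1.08  0.39] T [ 0.026  0.185 -0.014] 0.003312800214670087 0.0
[[-0.963  0.002  0.271]
 [ 0.002  1.    -0.001]
 [-0.271 -0.    -0.963]]
rotvec [-0.0011 -0.0925 -0.0019]
tool [-0.0004  0.0006 -0.0002]
[-0.9336 -0.      0.3584]
```

View pics/top2c.png

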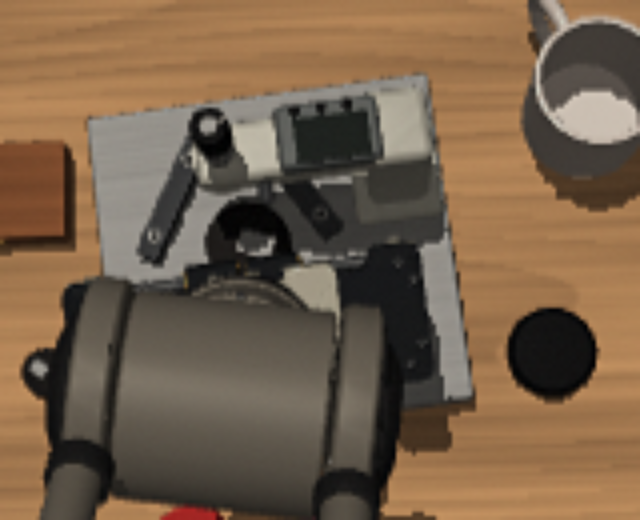

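The crop shows the mount at (248,240), squarely ahead of the fingers. I'll increase the tilt and keep pushing.

step_arm:
  delta_rot:
    - [0,-0.05,0]
    - [0,-0.05,0]
    - [0,0,0]
    - [0,0,0]
    - [0,0,0]
    - [0,0,0]
    - [0,0,0]
    - [0,0,0]
    - [0,0,0]
    - [0,0,0]
  dp:
    - [0,0,0]
    - [0,0,0]
    - [-0.0065,0,0.0025]
    - [-0.0065,0,0.0025]
    - [-0.0065,0,0.0025]
    - [-0.0065,0,0.0025]
    - [-0.0019,0,0.0007]
    - [-0.0019,0,0.0007]
    - [-0.0019,0,0.0007]
    - [0,0,0]
  jaw: [0,0,0,0,0,0,0,0,0,0]

```text
t: 6.5
eef_pos: [0.6218, 0.058, 0.0386]
eef_rot: [[-0.926, -0.104, 0.362], [-0.097, 0.995, 0.038], [-0.364, -0.0, -0.932]]
force: [-1.1, 0.5, 0.3]
opening: 0.004
grip_force: 0.6
```

```bash
cat >> h.py <<'E'
def mount():
    for n in('top','side'):
        im,d=cap(n);P=(cloud(n,d)-S)@Rs*1000
        m=(abs(P[...,2]-25)<4)&(abs(P[...,0])<45)&(abs(P[...,1])<45)&(im.max(-1)<250)
        q=P[m];print(n,'mount top pts',len(q),'med',np.median(q,0).round(1),'lo',np.percentile(q,2,axis=0).round(1),'hi',np.percentile(q,98,axis=0).round(1))
E
python3 -c "
from h import *
show();mount()"
```

```text
t 6.5 p [0.6218 0.058  0.0386] seatframe mm [-37.8  -3.5   8.6] j [  -3.4   33.5  103.7    9.1   22.  -107.2] F [-1.03  0.65  0.32] T [0.069 0.46  0.041] 0.003955347812160652 0.6230742414481938
[[-0.932  0.002  0.364]
 [ 0.002  1.    -0.001]
 [-0.364 -0.    -0.932]]
top mount top pts 108 med [-9.6  0.3 23.4] lo [-18.9 -26.6  21.3] hi [ 0.  20.2 27.3]
side mount top pts 257 med [-2.8  1.2 22.9] lo [-15.4 -23.8  21.3] hi [16.8 22.2 24.8]
```

step_arm:
  delta_rot:
    - [0,0,0]
    - [0,0,0]
    - [0,0,0]
    - [0,0,0]
  dp:
    - [-0.0009,0,0.0004]
    - [-0.0009,0,0.0004]
    - [-0.0009,0,0.0004]
    - [0,0,0]
  jaw: [0,0,0,0]

```text
t: 7.0
eef_pos: [0.6239, 0.0585, 0.0383]
eef_rot: [[-0.927, -0.104, 0.36], [-0.097, 0.995, 0.038], [-0.362, 0.0, -0.932]]
force: [-5.2, 3.3, 0.7]
opening: 0.004
grip_force: 2.4
```

```bash
python3 -c "
from h import *
show()"
```

```text
t 7.0 p [0.6239 0.0585 0.0383] seatframe mm [-35.7  -3.2   8.3] j [  -3.4   33.7  103.3    9.    22.3 -107. ] F [-4.78  3.87  0.68] T [0.292 0.971 0.194] 0.004131121189405428 2.435567853972316
[[-0.932  0.002  0.362]
 [ 0.002  1.    -0.   ]
 [-0.362  0.    -0.932]]
```

```bash
python3 -c "
from h import *
mount()
cap('side','side3.png')
im=cv2.imread('pics/side3.png')[150:290,230:400];cv2.imwrite('pics/side3c.png',cv2.resize(im,None,fx=4.2,fy=4.2,interpolation=cv2.INTER_CUBIC))"
```

```text
top mount top pts 85 med [-8.1  1.9 23.2] lo [-18.7 -24.6  21.4] hi [ 1.8 21.8 27.1]
side mount top pts 250 med [-0.   2.4 23. ] lo [-12.8 -23.4  21.4] hi [18.5 23.7 25.3]
```

View pics/side3c.png

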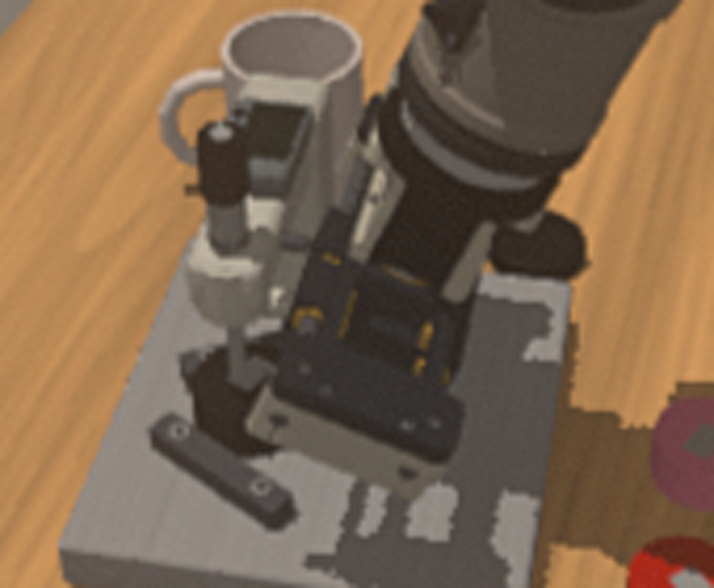

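The side view shows the mount at about (245,400), under the spindle, with the fingers behind it. The side load suggests it is riding the right guide and sticking to the pads, so I'll shift the tool left.

step_arm:
  delta_rot:
    - [0,0,0]
    - [0,0,0]
    - [0,0,0]
    - [0,0,0]
  dp:
    - [0,0.001,0]
    - [0,0.001,0]
    - [0,0.001,0]
    - [0,0,0]
  jaw: [0,0,0,0]

```text
t: 7.55
eef_pos: [0.6252, 0.0611, 0.0391]
eef_rot: [[-0.926, -0.104, 0.363], [-0.097, 0.995, 0.037], [-0.365, -0.001, -0.931]]
force: [0.3, 0.4, 0.3]
opening: 0.0
grip_force: 0.1
```

```bash
cat >> h.py <<'E'
def mfit():
    from scipy.optimize import least_squares
    for n in('top','side'):
        Q=[]
        for _ in range(3):
            im,d=cap(n);P=(cloud(n,d)-S)@Rs*1000
            m=((abs(P[...,2]-24)<5)&(np.hypot(P[...,0],P[...,1])<38)).astype(np.uint8)
            k,l,s,c=cv2.connectedComponentsWithStats(m);i=1+s[1:,4].argmax();Q.append(P[l==i])
        q=np.concatenate(Q)
        q=q[q[:,2]>q[:,2].max()-8]
        h=cv2.convexHull(q[:,:2].astype(np.float32))[:,0];h=h[h[:,0]>-10]
        r=least_squares(lambda c:np.hypot(*(h-c).T)-25,[0,0],loss='soft_l1');print(n,len(q),r.x.round(1),abs(r.fun).mean().round(2))
E
python3 -c "
from h import *
show();mfit()"
```

```text
t 7.55 p [0.6252 0.0611 0.0391] seatframe mm [-34.1  -0.8   9.1] j [  -3.1   33.7  103.2    8.6   22.1 -106.4] F [0.38 0.33 0.33] T [ 0.025  0.277 -0.068] 0.0002335208430475581 0.10006801100473695
[[-0.931  0.002  0.365]
 [ 0.002  1.    -0.001]
 [-0.365 -0.001 -0.931]]
top 247 [14.7  1.6] 2.28
side 790 [-1.9  0.7] 0.33
```

step_arm:
  delta_rot:
    - [0,0,0]
    - [0,0,0]
    - [0,0,0]
    - [0,0,0]
  dp:
    - [-0.0009,0,0.0004]
    - [-0.0009,0,0.0004]
    - [0,0,0]
    - [0,0,0]
  jaw: [0,0,0,0]

```text
t: 8.25
eef_pos: [0.6261, 0.0615, 0.0384]
eef_rot: [[-0.927, -0.104, 0.361], [-0.097, 0.995, 0.038], [-0.363, -0.0, -0.932]]
force: [-3.1, -0.2, 1.2]
opening: 0.009
grip_force: 1.0
```

```bash
python3 -c "
from h import *
show();mfit()"
```

```text
t 8.25 p [0.6261 0.0615 0.0384] seatframe mm [-33.1  -0.5   8.4] j [  -3.    33.8  103.     8.6   22.4 -106.3] F [-3.06  0.1   1.19] T [0.124 0.563 0.067] 0.00878258811972853 1.0376351606100798
[[-0.932  0.002  0.363]
 [ 0.002  1.    -0.001]
 [-0.363 -0.    -0.932]]
top 222 [15.4 -0.7] 2.16
side 761 [-1.1  0.9] 1.6
```

step_arm:
  delta_rot:
    - [0,0,0]
    - [0,0,0]
    - [0,0,0]
  dp:
    - [-0.0009,0,0.0004]
    - [0,0,0]
    - [0,0,0]
  jaw: [0,0,0]

```text
t: 8.85
eef_pos: [0.6267, 0.0616, 0.0383]
eef_rot: [[-0.927, -0.104, 0.361], [-0.097, 0.995, 0.038], [-0.362, 0.0, -0.932]]
force: [-5.0, 1.0, 2.0]
opening: 0.007
grip_force: 2.5
```

```bash
python3 -c "
from h import *
show()"
```

```text
t 8.85 p [0.6267 0.0616 0.0383] seatframe mm [-32.6  -0.5   8.3] j [  -3.    33.9  102.8    8.5   22.5 -106.2] F [-4.81  1.56  1.98] T [0.071 0.875 0.09 ] 0.00679905515257889 2.53821462392807
[[-0.932  0.002  0.362]
 [ 0.002  1.    -0.001]
 [-0.362  0.    -0.932]]
```

step_arm:
  delta_rot:
    - [0,0,0]
    - [0,0,0]
    - [0,0,0]
    - [0,0,0]
  dp:
    - [0,0.001,0]
    - [-0.0005,0.0005,0.0002]
    - [0,0,0]
    - [0,0,0]
  jaw: [0,0,0,0]

```text
t: 9.25
eef_pos: [0.6267, 0.0627, 0.038]
eef_rot: [[-0.927, -0.104, 0.36], [-0.097, 0.995, 0.037], [-0.362, -0.0, -0.932]]
force: [-6.2, -3.1, 2.3]
opening: 0.002
grip_force: 3.2
```

```bash
python3 -c "
from h import *
show()"
```

```text
t 9.25 p [0.6267 0.0627 0.038 ] seatframe mm [-32.4   0.6   8. ] j [  -2.9   34.   102.8    8.3   22.5 -105.9] F [-6.5  -2.38  2.25] T [-0.304  1.056 -0.102] 0.0015586950856804212 3.160960078239441
[[-0.932  0.002  0.362]
 [ 0.002  1.    -0.001]
 [-0.362 -0.    -0.932]]
```

The force now holds with no forward motion, so the mount is resting against both guides. I'll back off and rise.

step_arm:
  delta_rot:
    - [0,0,0]
    - [0,0,0]
    - [0,0,0]
    - [0,0,0]
    - [0,0,0]
    - [0,0.1235,0]
    - [0,0.1235,0]
    - [0,0.1235,0]
    - [0,0,0]
  dp:
    - [0.0028,0,-0.0011]
    - [0.0047,0,-0.0018]
    - [0.0093,0,-0.0036]
    - [0.014,0,-0.0054]
    - [0.0093,0,-0.0036]
    - [0,0,0]
    - [0,0,0]
    - [0,0,0]
    - [0,0,0]
  jaw: [0,0,0,0,0,0,0,0,0]

```text
t: 10.15
eef_pos: [0.5877, 0.0587, 0.0389]
eef_rot: [[-0.995, -0.104, 0.004], [-0.104, 0.995, -0.0], [-0.004, -0.001, -1.0]]
force: [1.3, 0.8, -0.2]
opening: 0.01
grip_force: 0.0
```

step_arm:
  delta_rot:
    - [0,0,0]
    - [0,0,0]
    - [0,0,0]
    - [0,0,0]
    - [0,0,0]
    - [0,0,0]
  dp:
    - [0,0,-0.042]
    - [0,0,-0.042]
    - [0,0,-0.042]
    - [0,0,-0.042]
    - [0,0,-0.042]
    - [0,0,0]
  jaw: [0,0,0,0,0,0]

```text
t: 10.75
eef_pos: [0.5868, 0.0588, 0.2543]
eef_rot: [[-0.994, -0.104, 0.016], [-0.104, 0.995, 0.001], [-0.016, -0.001, -1.0]]
force: [0.4, -0.3, -0.1]
opening: 0.006
grip_force: 0.0
```

Run:
```python
from h import *
s=show();mfit();turn(0)
# knob: fit in seat frame
for n in('top','side'):
    im,d=cap(n,n+'4.png');P=(cloud(n,d)-S)@Rs*1000
    k=(P[...,2]>135)&(P[...,2]<170)&(np.hypot(P[...,0],P[...,1])<25);q=P[k]
    if len(q):
        t=q[q[:,2]>158];h=cv2.minEnclosingCircle(t[:,:2].astype(np.float32));print(n,len(q),'top',t.mean(0).round(1),h,'all lo/hi',q.min(0).round(1),q.max(0).round(1))
a=cv2.imread('pics/side4.png')[160:270,240:390];cv2.imwrite('pics/side4c.png',cv2.resize(a,None,fx=5,fy=5,interpolation=cv2.INTER_CUBIC))
```

```text
t 10.75 p [0.5868 0.0588 0.2543] seatframe mm [-72.6   1.  224.3] j [ -1.8  24.9  74.8   0.1  79.4 -97.8] F [ 0.38 -0.31 -0.14] T [0.028 0.016 0.007] 0.006312092790765689 0.0
[[-1.     0.002  0.016]
 [ 0.002  1.    -0.001]
 [-0.016 -0.001 -1.   ]]Traceback (most recent call last):
  File "<stdin>", line 2, in <module>
  File "h.py", line 36, in mfit
    k,l,s,c=cv2.connectedComponentsWithStats(m);i=1+s[1:,4].argmax();Q.append(P[l==i])
                                                    ~~~~~~~~~~~~~~^^
ValueError: attempt to get argmax of an empty sequence
```

```bash
sed -i "s/def mfit():/def mfit(cams=('side',)):/;s/    for n in('top','side'):\n        Q/XX/" h.py
python3 - <<'E'
import re
t=open('h.py').read();i=t.index('def mfit');t=t[:i]+t[i:].replace("for n in('top','side')","for n in cams",1);open('h.py','w').write(t)
E
python3 - <<'E'
from h import *
mfit();turn(0)
n='side'
im,d=cap(n,n+'4.png');P=(cloud(n,d)-S)@Rs*1000
k=(P[...,2]>135)&(P[...,2]<170)&(np.hypot(P[...,0],P[...,1])<25);q=P[k]
t=q[q[:,2]>158];h=cv2.minEnclosingCircle(t[:,:2].astype(np.float32));print(n,len(q),len(t),'top',t.mean(0).round(1),h,'all lo/hi',q.min(0).round(1),q.max(0).round(1))
a=cv2.imread('pics/side4.png')[160:270,240:390];cv2.imwrite('pics/side4c.png',cv2.resize(a,None,fx=5,fy=5,interpolation=cv2.INTER_CUBIC))
E
```

```text
side 1100 [-1.   1.3] 0.56
rotvec [ 0.0004  0.0004 -0.0021]
side 215 80 top [ -1.5   2.6 160.7] ((-0.3733401298522949, 1.7499947547912598), 10.847002029418945) all lo/hi [-11.4  -7.6 135.1] [  8.8  12.2 163.2]
```

View pics/side4c.png

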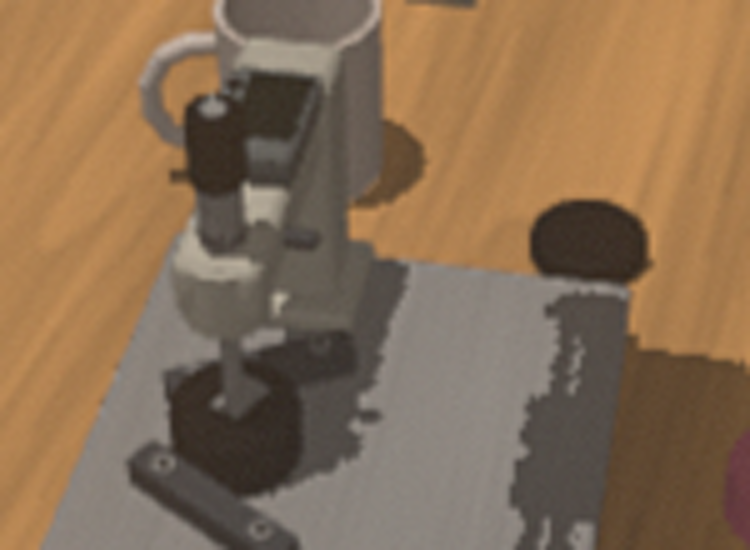

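The side view shows the mount at about (235,430) touching both guides, with the spindle tip above its inset and the knob at (213,140). I'll go above the knob and also measure the small peg at (180,175).

step_arm:
  delta_rot:
    - [0,0.008,-0.002]
    - [0,0.008,0]
    - [0,0,0]
    - [0,0,0]
  dp:
    - [-0.036,0,0]
    - [-0.036,0,0]
    - [0,0,0]
    - [0,0,0]
  jaw: [0.06,0.06,0.06,0.06]

```text
t: 11.4
eef_pos: [0.6557, 0.0661, 0.2454]
eef_rot: [[-0.994, -0.106, -0.018], [-0.106, 0.994, -0.002], [0.018, 0.0, -1.0]]
force: [-0.4, -0.0, 0.7]
opening: 0.304
grip_force: 0.0
```

Run:
```python
from h import *
show();turn(0)
im,d=cap('side','side5.png');P=(cloud('side',d)-S)@Rs*1000
for v in range(192,199): print(v,[P[v,u].round(0).astype(int).tolist() for u in range(272,280)])
```

```text
t 11.4 p [0.6557 0.0661 0.2454] seatframe mm [ -3.2   1.  215.4] j [ -0.8  34.4  60.3  -0.1  86.4 -96.9] F [-0.38  0.02  0.67] T [ 0.033 -0.045 -0.023] 0.3044128129983493 0.0
[[-1.     0.    -0.018]
 [ 0.     1.     0.   ]
 [ 0.018  0.    -1.   ]]
rotvec [ 0.0004 -0.018  -0.0001]
192 [[91, -205, -31], [90, -208, -33], [86, -204, -30], [85, -208, -33], [83, -209, -33], [8, 6, 142], [6, 8, 144], [3, 10, 146]]
193 [[91, -202, -32], [89, -204, -33], [86, -203, -32], [85, -206, -34], [81, -204, -31], [79, -205, -32], [6, 9, 143], [3, 10, 144]]
194 [[90, -200, -33], [88, -201, -34], [85, -199, -31], [83, -200, -32], [80, -200, -32], [78, -201, -32], [6, 8, 139], [4, 9, 141]]
195 [[89, -195, -32], [87, -196, -33], [83, -194, -30], [81, -196, -32], [80, -198, -33], [77, -198, -32], [6, 7, 137], [4, 9, 138]]
196 [[87, -189, -30], [86, -193, -33], [83, -193, -33], [80, -192, -31], [77, -191, -30], [75, -192, -31], [7, 7, 135], [4, 9, 136]]
197 [[87, -189, -33], [84, -187, -31], [81, -187, -30], [79, -188, -31], [77, -188, -31], [75, -190, -32], [72, -190, -32], [5, 9, 134]]
198 [[85, -183, -31], [83, -184, -31], [81, -186, -33], [79, -186, -32], [76, -186, -32], [74, -186, -32], [72, -187, -32], [6, 5, 129]]
```

The "peg" is only background at bench level. Now I'll level the tool and descend.

step_arm:
  delta_rot:
    - [0,-0.018,0]
    - [0,0,0]
    - [0,0,0]
    - [0,0,0]
    - [0,0,0]
    - [0,0,0]
    - [0,0,0]
  dp:
    - [-0.003,0,0]
    - [0,0,0]
    - [0,0,0]
    - [0,0,0.025]
    - [0,0,0.025]
    - [0,0,0.025]
    - [0,0,0]
  jaw: [0.06,0.06,0.06,0.06,0.06,0.06,0.06]

```text
t: 12.15
eef_pos: [0.6572, 0.0664, 0.1698]
eef_rot: [[-0.994, -0.106, -0.003], [-0.106, 0.994, 0.0], [0.003, 0.001, -1.0]]
force: [0.2, -0.0, -0.4]
opening: 0.655
grip_force: 0.0
```

Run:
```python
from h import *
show();turn(0)
```

```text
t 12.15 p [0.6572 0.0664 0.1698] seatframe mm [ -1.7   1.1 139.8] j [ -0.9  36.6  68.1   0.   75.4 -96.9] F [ 0.16 -0.02 -0.39] T [ 0.04  -0.009 -0.022] 0.6553849208071715 0.0
[[-1.     0.    -0.003]
 [ 0.     1.     0.001]
 [ 0.003  0.001 -1.   ]]
rotvec [ 0.0006 -0.0029 -0.0004]
```

step_arm:
  delta_rot:
    - [0,0,0]
    - [0,0,0]
    - [0,0,0]
    - [0,0,0]
    - [0,0,0]
    - [0,0,0]
    - [0,0,0]
    - [0,0,0]
    - [0,0,0]
  dp:
    - [-0.0012,0,0]
    - [0,0,0]
    - [0,0,0]
    - [0,0,0]
    - [0,0,0]
    - [0,0,0]
    - [0,0,0]
    - [0,0,0]
    - [0,0,0]
  jaw: [0.06,0.01,0.01,0.01,0.01,0.01,0.01,0.01,0.01]
  grip_force: 8

```text
t: 13.05
eef_pos: [0.6607, 0.0668, 0.1734]
eef_rot: [[-0.994, -0.106, 0.004], [-0.106, 0.994, 0.0], [-0.004, -0.0, -1.0]]
force: [-0.4, 0.8, 1.5]
opening: 0.213
grip_force: 8.0
```

Run:
```python
from h import *
show()
```

```text
t 13.05 p [0.6607 0.0668 0.1734] seatframe mm [  1.8   1.1 143.4] j [ -0.9  36.6  67.6   0.   75.6 -96.9] F [-0.26  0.85  1.46] T [0.216 0.075 0.004] 0.21271175163938869 8.000212088227272
[[-1.     0.     0.004]
 [ 0.     1.    -0.   ]
 [-0.004 -0.    -1.   ]]
```

step_arm:
  delta_rot:
    - [0,0,0]
    - [0,0,0]
    - [0,0,0]
    - [0,0,0]
    - [0,0,0]
    - [0,0,0]
    - [0,0,0]
  dp:
    - [0,0,0]
    - [0.002,0,0.001]
    - [0,0,0]
    - [0,0,0]
    - [0,0,0]
    - [0,0,0]
    - [0,0,0]
  jaw: [0.03,0.03,0.03,0.03,0.01,0.01,0.01]

```text
t: 13.75
eef_pos: [0.6587, 0.0665, 0.1722]
eef_rot: [[-0.994, -0.106, 0.004], [-0.106, 0.994, 0.0], [-0.004, 0.0, -1.0]]
force: [-0.3, 1.9, -1.0]
opening: 0.216
grip_force: 8.0
```

Run:
```python
from h import *
show()
```

```text
t 13.75 p [0.6587 0.0665 0.1722] seatframe mm [ -0.2   1.1 142.2] j [ -0.9  36.4  68.1   0.   75.3 -96.9] F [-0.11  1.93 -0.97] T [ 0.153 -0.022  0.013] 0.21622752472582268 7.999519407749176
[[-1.     0.     0.004]
 [ 0.     1.     0.   ]
 [-0.004  0.    -1.   ]]
```

step_arm:
  delta_rot:
    - [0,0,0.14]
    - [0,0,0.14]
    - [0,0,0.14]
    - [0,0,0.14]
    - [0,0,0.14]
    - [0,0,0.14]
    - [0,0,0.14]
    - [0,0,0.14]
    - [0,0,0.14]
    - [0,0,0.14]
    - [0,0,0]
  dp:
    - [0,0,0]
    - [0,0,0]
    - [0,0,0]
    - [0,0,0]
    - [0,0,0]
    - [0,0,0]
    - [0,0,0]
    - [0,0,0]
    - [0,0,0]
    - [0,0,0]
    - [0,0,0]
  jaw: [0.01,0.01,0.01,0.01,0.01,0.01,0.01,0.01,0.01,0.01,0.01]

```text
t: 14.85
eef_pos: [0.6596, 0.0679, 0.1722]
eef_rot: [[-0.27, 0.963, 0.006], [0.963, 0.27, 0.003], [0.001, 0.007, -1.0]]
force: [4.6, 5.3, -1.4]
opening: 0.215
grip_force: 8.0
```

Run:
```python
from h import *
show()
```

```text
t 14.85 p [0.6596 0.0679 0.1722] seatframe mm [  0.8   2.4 142.2] j [ -0.8  36.4  68.    0.2  75.2 -16.5] F [ 5.11  4.79 -1.4 ] T [ 0.802 -0.599  0.045] 0.21511755353492662 8.000659346580505
[[-0.166  0.986  0.007]
 [ 0.986  0.166  0.002]
 [ 0.001  0.007 -1.   ]]
```

step_arm:
  delta_rot:
    - [0,0,0]
    - [0,0,0]
  dp:
    - [0.001,0.0014,0]
    - [0,0,0]
  jaw: [0.01,0.01]

```text
t: 15.05
eef_pos: [0.6598, 0.0681, 0.1722]
eef_rot: [[-0.274, 0.962, 0.004], [0.962, 0.274, 0.001], [-0.001, 0.004, -1.0]]
force: [-0.8, 2.6, -0.3]
opening: 0.216
grip_force: 8.0
```

Run:
```python
from h import *
show()
```

```text
t 15.05 p [0.6598 0.0681 0.1722] seatframe mm [  1.    2.5 142.2] j [ -0.7  36.5  67.8   0.   75.4 -16.6] F [-0.48  2.66 -0.29] T [ 0.306  0.012 -0.034] 0.21575101851324904 8.00077959895134
[[-0.17   0.985  0.004]
 [ 0.985  0.17   0.   ]
 [-0.001  0.004 -1.   ]]
```

step_arm:
  delta_rot:
    - [0,0,0.14]
    - [0,0,0.14]
    - [0,0,0.14]
    - [0,0,0.14]
    - [0,0,0.14]
    - [0,0,0.14]
    - [0,0,0.14]
    - [0,0,0.14]
    - [0,0,0]
  dp:
    - [0,0,0]
    - [0,0,0]
    - [0,0,0]
    - [0,0,0]
    - [0,0,0]
    - [0,0,0]
    - [0,0,0]
    - [0,0,0]
    - [0,0,0]
  jaw: [0.01,0.01,0.01,0.01,0.01,0.01,0.01,0.01,0.01]

```text
t: 15.95
eef_pos: [0.6611, 0.0677, 0.1723]
eef_rot: [[0.75, 0.662, 0.007], [0.662, -0.75, 0.0], [0.006, 0.004, -1.0]]
force: [5.2, 2.3, -3.2]
opening: 0.211
grip_force: 8.0
```

Run:
```python
from h import *
show();a=[]
mfit()
```

```text
t 15.95 p [0.6611 0.0677 0.1723] seatframe mm [  2.3   2.  142.3] j [-0.8 36.6 67.8  0.  75.2 47.8] F [ 5.36  1.7  -3.23] T [ 0.219 -0.705 -0.045] 0.21099795741004496 8.001333698630333
[[ 0.815  0.579  0.007]
 [ 0.579 -0.816 -0.   ]
 [ 0.006  0.004 -1.   ]]
side 1111 [-0.8  0.9] 0.28
```

step_arm:
  delta_rot:
    - [0,0,0]
    - [0,0,0.14]
    - [0,0,0.14]
    - [0,0,0.14]
    - [0,0,0.14]
    - [0,0,0.14]
    - [0,0,0.14]
    - [0,0,0.14]
    - [0,0,0]
  dp:
    - [0.001,0.0007,0]
    - [0,0,0]
    - [0,0,0]
    - [0,0,0]
    - [0,0,0]
    - [0,0,0]
    - [0,0,0]
    - [0,0,0]
    - [0,0,0]
  jaw: [0.01,0.01,0.01,0.01,0.01,0.01,0.01,0.01,0.01]

```text
t: 17.0
eef_pos: [0.6615, 0.0666, 0.1722]
eef_rot: [[0.968, -0.252, 0.005], [-0.252, -0.968, -0.001], [0.005, 0.0, -1.0]]
force: [2.7, -3.1, -1.5]
opening: 0.215
grip_force: 8.0
```

Run:
```python
from h import *
show()
```

```text
t 17.0 p [0.6615 0.0666 0.1722] seatframe mm [  2.6   0.8 142.2] j [-8.000e-01  3.670e+01  6.760e+01 -1.000e-01  7.550e+01  1.038e+02] F [ 2.4  -3.41 -1.53] T [-0.626 -0.418  0.002] 0.21471237992353187 8.000603914260864
[[ 0.936 -0.353  0.005]
 [-0.353 -0.936 -0.002]
 [ 0.005  0.    -1.   ]]
```

step_arm:
  delta_rot:
    - [0,0,0]
    - [0,0,0.13]
    - [0,0,0.13]
    - [0,0,0.13]
    - [0,0,0.13]
    - [0,0,0.13]
    - [0,0,0.13]
    - [0,0,0.13]
    - [0,0,0]
  dp:
    - [0.0005,0.0008,0]
    - [0,0,0]
    - [0,0,0]
    - [0,0,0]
    - [0,0,0]
    - [0,0,0]
    - [0,0,0]
    - [0,0,0]
    - [0,0,0]
  jaw: [0.01,0.01,0.01,0.01,0.01,0.01,0.01,0.01,0.01]

```text
t: 17.9
eef_pos: [0.6608, 0.0657, 0.1722]
eef_rot: [[0.396, -0.918, 0.003], [-0.918, -0.396, -0.002], [0.003, -0.002, -1.0]]
force: [0.8, -5.7, 0.5]
opening: 0.214
grip_force: 8.0
```

step_arm:
  delta_rot:
    - [0,0,0]
    - [0,0,0]
    - [0,0,0]
    - [0,0,0]
    - [0,0,0]
    - [0,0,0]
    - [0,0,0]
    - [0,0,0]
    - [0,0,0]
    - [0,0,0]
  dp:
    - [0,0,0]
    - [0,0,0]
    - [0,0,0]
    - [0,0,0]
    - [0,0,0]
    - [0,0,-0.02]
    - [0,0,-0.03]
    - [0,0,-0.03]
    - [0,0,-0.03]
    - [0,0,0]
  jaw: [0.06,0.06,0.06,0.06,0.06,0.06,0.06,0.06,0.06,0.06]

```text
t: 18.9
eef_pos: [0.6624, 0.0671, 0.2876]
eef_rot: [[0.397, -0.918, 0.013], [-0.918, -0.397, 0.0], [0.005, -0.012, -1.0]]
force: [0.3, 0.2, 1.0]
opening: 0.653
grip_force: 0.0
```

Run:
```python
from h import *
show();mfit()
im,d=cap('side','side6.png')
a=cv2.imread('pics/side6.png')[160:270,240:350];cv2.imwrite('pics/side6c.png',cv2.resize(a,None,fx=5.4,fy=5.4,interpolation=cv2.INTER_CUBIC))
```

```text
t 18.9 p [0.6624 0.0671 0.2876] seatframe mm [  3.6   1.2 257.6] j [ -0.8  33.2  56.    0.   90.1 155.8] F [0.31 0.16 1.  ] T [0.064 0.156 0.014] 0.653020449298942 0.0
[[ 0.298 -0.954  0.013]
 [-0.955 -0.298 -0.001]
 [ 0.005 -0.012 -1.   ]]
side 1099 [-0.8  1.4] 0.44
```

View pics/side6c.png

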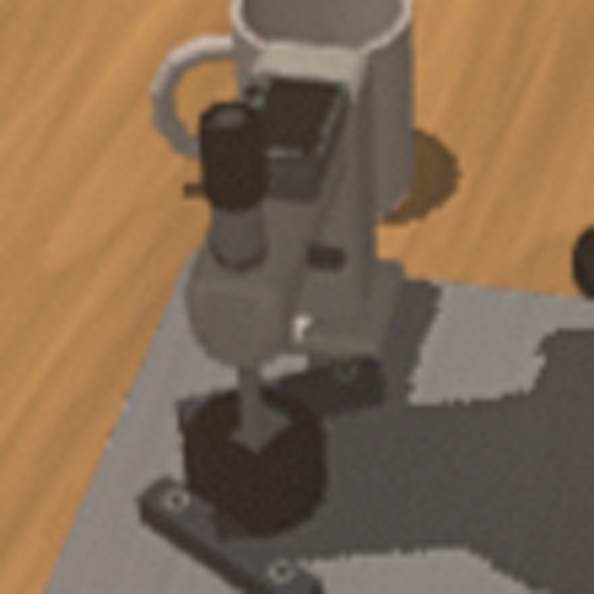

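The side view shows the spindle tip now down on the mount's inset at (255,435), with the mount still between both guides and the arm clear. The knob was turned 4.41 rad in all. Over the possible starting angles that gives 1.2 to 2.6 rad of slip, inside the 0.3 to 3.2 limits.

```bash
python3 -c "
from h import *
print(order.finish_job())"
```

```text
the job is handed in; nothing more can be done
None
```

I slid the mount into the V until it rested against both guides, then turned the ratchet knob 4.41 rad clockwise to clamp it, and handed the job in at about 19 s; no verdict came back. The ratchet slip was not measured, but should be 1.2 to 2.6 rad for any possible starting thimble angle.

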